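Offer the cedar-ball dish from the hall shelf

TASK

To hand me the scent dish, first push its clip-in carry handle, which is standing proud, fully down into its sockets while the dish stands on its cork mat, then lift the dish by that handle straight up off the mat before turning it. Up above the mat, give it about a quarter turn so that its thumb tab points straight out over the front edge of the shelf towards me, keeping the dish level and the loose cedar ball resting in its middle all the time, and leave the other things on the shelf alone. Finish still holding the dish up by its handle, level and steady, about 10 cm above its mat: do not put it down.

Things in the scene. Friction and masses are not known exactly. Their poses are not given: they have to be found in the camera images.
- dish: blue round dish, 135 mm across, rim 24 mm high, about 0.22 kg; shallow hollow: floor 8 mm above the underside, rising 2.5 degrees to 18 mm radius, then 6, then 13 to the rim. Origin: centre of underside; +x out along the thumb tab, +z up, handle bar along y; blue sockets for its legs at y = +-73 mm, tops 30 mm up. Starts on the mat, tab roughly left along the shelf (world +y, within 0.35 rad)
- tab (a point): top of the flat blue thumb tab, 92 mm out from the middle of the dish on its +x side, 22.5 mm above the underside; the tab is 44 mm wide, 6 mm thick, and ends 101 mm from the middle
- grip (a point): middle of the carry handle's straight wooden bar: 92 mm long (along dish y), 14 mm wide (dish x, the way to grip it from above), 13 mm high, top 6.5 mm above this point. 126 mm above the dish's underside with the handle fully proud, 118 mm fully home; grey arms run from the bar's ends to the sockets; open below the bar down to the ball (its top 48 mm above the underside)
- bail (a joint): how far the arched handle is pushed down into the dish's sockets (m): 0 = fully proud, orange tongues showing 8 mm; 0.008 = fully home, grey shoulders on the blue sockets, no orange. Slides stiffly, about 7 N either way, stays where put, solid stop when home, cannot come out upwards; 12 to 20 N straight down on the bar's middle seats it. Starts at 0 to 0.003
- ball_center (a point): centre of the loose cedar ball, 40 mm diameter, 18 g, brown wood, free to roll; it starts in the middle of the dish, centre 28 mm above the dish's underside
- mat: round cork mat fixed on the shelf, 170 mm across, 4 mm thick; origin: centre of its underside, on the shelf top; its x axis always points straight out over the shelf's front edge, away from the robot, to where the person stands (world +x), y to the left
- fob: silver car key fob lying flat, 72 x 40 mm, 14 mm high, with a small steel ring; origin under its middle; leave alone
- bell: white ceramic thimble-shaped bell standing on its mouth, 51 mm across, 72 mm high with its loop; origin under its middle; leave alone
- disc_holder: grey plastic parking disc holder lying flat, 115 x 150 mm, 10 mm high; origin under its middle; leave alone
- shoe_tree: light wooden shoe tree with a steel rod lying on the shelf, about 260 mm long, 76 mm wide, 52 mm high at the heel, toe along +x; origin between toe and heel on the shelf; leave alone
- polish_tin: red round shoe polish tin, 75 mm across, 24 mm high; origin under its middle; leave alone
- brush: dark wooden clothes brush lying on its bristles, 165 x 48 mm, 41 mm high; origin under its middle; leave alone
Things that resemble listed ones, but are neither listed nor needed, are in the scene too. Of the things like the mat, leave any that is yellow; of the rest the larger one is meant.

How it is judged:
By the outcome, as a careful person would: the job done as asked, in the order asked, and still so for the second after the job is handed in, while the arm keeps its last pose, push and grip.
It also fails if it takes over 51 s, if anything falls off the work surface, if the arm or the gripper's body presses on something with over 40 N, if the wrist force passes 120 N, or if a joint passes its speed limit or range.

ROBOT

A 6-joint arm with a two-finger parallel gripper is mounted at the origin on the work surface. World frame = base frame: x ahead of the robot, y to its left, z up, the work surface at z = 0. Lengths are in m, angles in rad, forces in N, time in s.
With the tool pointing down it reaches from about 0.35 to 0.975 m from the base axis. Payload 4.9 kg.
Tool frame: the origin (TCP) lies on the centre line of the jaws, within the pads' length; the fingertips stand manip.tip_reach ahead of it and the grasp point (between the pads) is the TCP (manip.tip_reach is the distance from the TCP to the fingertips, in m); z points along the fingers, y is the line along which they close (so a half turn about z gives the same grasp; the last joint's range is limited). The gripper opens to 85 mm and grips with 20 to 120 N. Pads are 22 mm wide; open, the fingers measure 114 mm over their backs; the gripper's body (76 mm by 85 mm) begins 54 mm behind the grasp point. The pads swing forward as they close: fully open they stand 13 mm farther back than shut.
Start: joints at [-1.243, 0.053, 1.613, -0, 1.476, -0.119], TCP at [0.27, -0.564, 0.25] pointing down, gripper open.
Joint ranges: [-3.01, 3.01], [-1.01, 2.22], [0.06, 2.58], [-1.02, 4.17], [0.09, 2.62], [-3.14, 3.14]. Speed limits (rad/s): [2.57, 2.57, 3.14, 3.14, 3.14, 3.14].

INTERFACE

Orientations are given as a unit quaternion [w, x, y, z].
In Python, from plant import manip gives the robot as it stands. The module is installed in compiled form; this text tells all that it offers.
- The arm moves only by the tool move_arm, never from a script. Its argument "rows" is a list of rows, each a list of 7 numbers: the shift along the tool's x, y, z in cm, then the turn, a rotation vector about the tool's x, y, z in degrees, then the opening, from -1 (shut) to 1 (fully open). In form: [[tx, ty, tz, ax, ay, az, jaw], ...]. A call has 1 to 20 rows; each row shifts and turns the commanded pose from where the row before left it, along the tool's axes as they then stand; what a row does not reach is not made up. A row lasts 1/12 s, in which the tool goes at most 41.7 mm and 7.16 degrees, less where a joint would pass 70% of its speed; a pose out of reach is approached as far as the arm can. A call is refused whole if a number of a shift passes 4.17 or a number of a turn 7.16, either way. A call with a gripper value outside its range is refused whole. The fingers move at their own pace and stop on an object; the grip force is fixed at half the most. Time passes only in rows, so rows that do not move let the fingers close. It gives the time, the measured TCP pose, the force, the opening and the grip force at its end, in the units of the state.
- manip.state(): the state, without advancing time (a new reading comes with each control period).
- manip.grab_frame(name): name is "scene" or "top"; returns a dict with "img" (480x640x3 uint8, blue, green, red), "mtx" (3x3 intrinsics, pixels), "R" (3x3) and "t" (3): a world point X has camera coordinates R X + t. Camera axes: x right, y down, z forward; pixel columns grow to the right and rows downward; lengths in m; the calibration is good to about 2 mm. A picture is of the moment at which its call begins. There is no depth.
- manip.job_done(): hands the job in; it is judged then, once.
The state is a dict: "time": time; "joint_pos": joint angles; "joint_vel": joint speeds; "joint_efforts": joint torques, N m; "tool_pos": TCP position; "tool_rot": TCP orientation; "contact_force": force on the tool from outside, world axes, zero at the start; "ft_torque": the same for the moment, N m; "gripper_width": opening from 0.0 (shut) to 1.0 (fully open); "grasp_force": force on a finger pad.
Only numpy, scipy, OpenCV 4.12 (cv2) and the standard library are available. Lean on these libraries where they do the work, as an engineer would, in place of code of your own. Each camera call takes 0.05 s, during which the arm holds its last target. There are 200 camera calls.

## Working session

There is one attempt and no reset: what is moved stays moved. The work goes in short steps, Python scripts to look and compute and a tool call to move; the robot and the scene stay as the last step left them, time stands still between calls to the robot, and variables do not carry over. Pictures are saved under pics/ and viewed, at most 10 in all, crops included, and the job is handed in when it is done.

Besides the shell and the picture viewer there is one more tool, called after ">>>" as a command line: name --pt "numbers of a row" for each row, then --argument value for the rest. move_arm: Moves the arm, as the interface text tells. Its arguments: {"type":"object","properties":{"rows":{"type":"array","items":{"type":"array","items":{"type":"number"}}}},"required":["rows"]}

```bash
mkdir -p pics
python3 - <<'E'
from plant import manip
import cv2,pickle
s=manip.state();print({k:s[k] for k in('time','tool_pos','tool_rot','gripper_width','contact_force')},manip.tip_reach)
F={}
for n in("scene","top"):
    f=manip.grab_frame(n);F[n]=f;cv2.imwrite(f"pics/{n}0.png",f["img"]);print(n,f["mtx"],f["R"],f["t"])
pickle.dump(F,open("f0.pkl","wb"))
E
```

```text
{'time': 0.0, 'tool_pos': array([ 0.26988824, -0.5630825 ,  0.24906099]), 'tool_rot': array([-1.02834369e-03,  9.75149454e-01,  2.21545652e-01, -9.46430913e-05]), 'gripper_width': 1.0021860081199987, 'contact_force': array([ 0.24951289,  0.66471227, -0.45339446])} 0.019
scene [[562.31674284   0.         317.50769659]
 [  0.         562.31674284 242.10106799]
 [  0.           0.           1.        ]] [[ 0.80240297  0.5967315  -0.00780995]
 [ 0.34685702 -0.47697541 -0.80757951]
 [-0.48563329  0.64529526 -0.58970699]] [-0.45222391 -0.11786778  1.50727899]
top [[590.77592554   0.         327.25243567]
 [  0.         590.77592554 244.72012474]
 [  0.           0.           1.        ]] [[ 0.01462625 -0.99987116 -0.00661274]
 [-0.99286332 -0.01374027 -0.11846364]
 [ 0.11835752  0.00829823 -0.99293637]] [-0.01932472  0.57108376  1.43591281]
```

View pics/scene0.png

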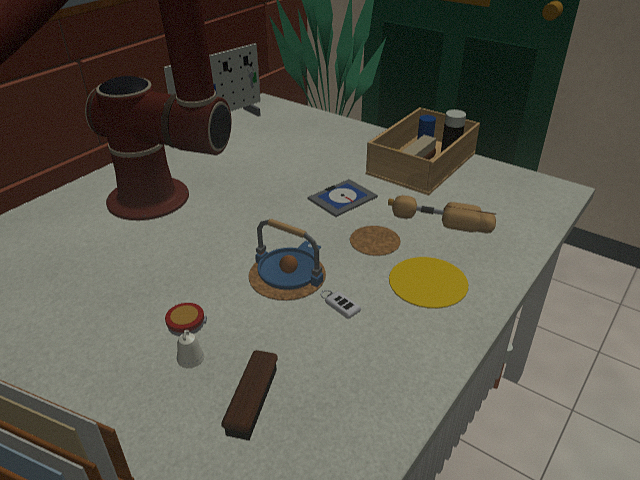

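View pics/top0.png

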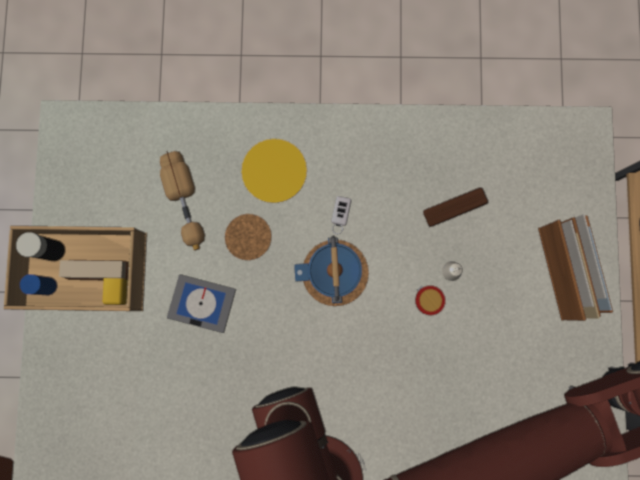

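The pictures show three mat-like things in the top view: yellow at (274,171), which is excluded, a small cork at (248,237), and a larger cork at (336,272) with the blue dish on it. The larger cork fits. In the scene view the dish is at (288,268). I'll confirm with an enlarged crop.

```bash
cat > h.py <<'E'
import numpy as np,cv2,pickle
def proj(f,X):
    X=np.atleast_2d(X);c=X@f["R"].T+f["t"];p=c@f["mtx"].T;return p[:,:2]/p[:,2:]
def ray(f,uv,z):
    d=f["R"].T@np.linalg.solve(f["mtx"],[uv[0],uv[1],1.]);o=-f["R"].T@f["t"];return o+d*(z-o[2])/d[2]
def crop(f,u,v,w,h,k): return cv2.resize(f["img"][v:v+h,u:u+w],None,fx=k,fy=k,interpolation=cv2.INTER_CUBIC)
E
python3 - <<'E'
from h import *
F=pickle.load(open("f0.pkl","rb"))
cv2.imwrite("pics/c1.png",np.hstack([crop(F["top"],280,220,100,100,4),crop(F["scene"],238,205,100,100,4)]))
f=F["top"]
for uv in[(336,272),(248,237)]:print(ray(f,uv,.004))
hsv=cv2.cvtColor(f["img"],cv2.COLOR_BGR2HSV)
m=cv2.inRange(hsv,(95,80,40),(125,255,255));m[:, :285]=0;m[:,385:]=0;m[:220]=0;m[320:]=0
print(cv2.connectedComponentsWithStats(m)[2])
E
```

```text
[ 0.50581428 -0.03404227  0.004     ]
[0.59185733 0.19103456 0.004     ]
[[     0      0    640    480 305354]
 [   336    243     25     53    832]
 [   295    244     39     53   1014]]
```

View pics/c1.png

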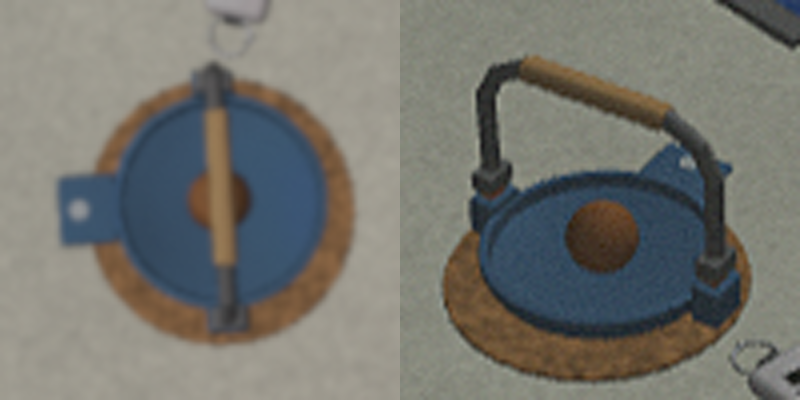

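The crop shows the dish on the larger cork mat, with the ball in the middle. In the crop, the bar ends are at top (215,108)/(226,265) and scene (527,68)/(668,117). The tab points left along the shelf. Next I'll fit the pose.

Run:
```python
from h import *
from scipy.optimize import least_squares
F=pickle.load(open("f0.pkl","rb"))
T=lambda a,b:((a+.5)/4-.5+280,(b+.5)/4-.5+220)
S=lambda a,b:((a-400+.5)/4-.5+238,(b+.5)/4-.5+205)
def obs(p):
    x,y,a,b=p;g=.126-b
    L=[("top",T(58,177),(.101,-.022,.0225)),("top",T(61,245),(.101,.022,.0225)),
       ("top",T(215,108),(0,-.046,g)),("top",T(226,265),(0,.046,g)),
       ("scene",S(527,68),(0,.046,g)),("scene",S(668,117),(0,-.046,g)),
       ("top",T(219,202),(0,0,.028)),("scene",S(602,236),(0,0,.028))]
    R=np.array([[np.cos(a),-np.sin(a),0],[np.sin(a),np.cos(a),0],[0,0,1]])
    return np.array([proj(F[n],R@np.array(X)+[x,y,.004])[0]-uv for n,uv,X in L])
r=least_squares(lambda p:obs(p).ravel(),[.505,-.034,1.57,.002])
print(r.x,obs(r.x).round(1).tolist())
print("mat",ray(F["top"],T(223.5,211),.004))
# ball alone, by both cameras
for n,uv in(("top",T(219,202)),("scene",S(602,236))):print(n,ray(F[n],uv,.032))
# neighbours: fob
print("fob",ray(F["top"],(342,211),.012))
from plant import manip
from scipy.spatial.transform import Rotation as Ro
s=manip.state();q=s["tool_rot"];M=Ro.from_quat(np.r_[q[1:],q[0]]);print(M.as_matrix().round(3))
x,y,a,b=r.x
print("delta tool",M.inv().apply(np.array([x,y,.25])-s["tool_pos"])*100)
ty=M.as_matrix()[:2,1];print("tool y ang",np.degrees(np.arctan2(ty[1],ty[0])),"tab",np.degrees(a))
```

```text
[ 0.50889821 -0.03082897  1.64271585  0.0019383 ] [[-0.3, -0.2], [-0.2, 0.4], [0.5, 0.4], [0.1, 0.7], [-0.3, -0.6], [0.9, 0.5], [0.4, -0.2], [0.6, 0.3]]
mat [ 0.50484833 -0.03279244  0.004     ]
top [ 0.50837147 -0.02975574  0.032     ]
scene [ 0.5070827  -0.03063989  0.032     ]
fob [ 0.6607466  -0.04723566  0.012     ]
[[ 0.902  0.432 -0.001]
 [ 0.432 -0.902  0.002]
 [ 0.    -0.002 -1.   ]]
delta tool [ 4.45567857e+01 -3.76788117e+01 -3.58279865e-03]
tool y ang -64.40268435709413 tab 94.1206853408116
```

>>> move_arm --pt "2.23 -1.88 0 0 0 0 -1" --pt "2.23 -1.88 0 0 0 0 -1" --pt "2.23 -1.88 0 0 0 0 -1" --pt "2.23 -1.88 0 0 0 0 -1" --pt "2.23 -1.88 0 0 0 0 -1" --pt "2.23 -1.88 0 0 0 0 -1" --pt "2.23 -1.88 0 0 0 0 -1" --pt "2.23 -1.88 0 0 0 0 -1" --pt "2.23 -1.88 0 0 0 0 -1" --pt "2.23 -1.88 0 0 0 0 -1" --pt "2.23 -1.88 0 0 0 0 -1" --pt "2.23 -1.88 0 0 0 0 -1" --pt "2.23 -1.88 0 0 0 0 -1" --pt "2.23 -1.88 0 0 0 0 -1" --pt "2.23 -1.88 0 0 0 0 -1" --pt "2.23 -1.88 0 0 0 0 -1" --pt "2.23 -1.88 0 0 0 0 -1" --pt "2.23 -1.88 0 0 0 0 -1" --pt "2.23 -1.88 0 0 0 0 -1" --pt "2.23 -1.88 0 0 0 0 -1"

```text
time: 1.77
tool_pos: [0.5099, -0.0303, 0.2498]
tool_rot: [-0.0, 0.975, 0.222, -0.0]
contact_force: [-0.0, -0.4, 0.1]
gripper_width: -0.001
grasp_force: 0.0
```

>>> move_arm --pt "0 0 0 0 0 -7 -1" --pt "0 0 0 0 0 -7 -1" --pt "0 0 0 0 0 -7 -1" --pt "0 0 0 0 0 -7 -1" --pt "0 0 0 0 0 -7 -1" --pt "0 0 0 0 0 -7 -1" --pt "0 0 0 0 0 -7 -1" --pt "0 0 0 0 0 -7 -1" --pt "0 0 0 0 0 -7 -1" --pt "0 0 0 0 0 -7 -1" --pt "0 0 0 0 0 -7 -1" --pt "0 0 0 0 0 -7 -1" --pt "0 0 0 0 0 -7 -1" --pt "0 0 0 0 0 -7 -1" --pt "0 0 0 0 0 -7 -1" --pt "0 0 0 0 0 -7 -1" --pt "0 0 0 0 0 -7 -1" --pt "0 0 0 0 0 -7 -1" --pt "0 0 0 0 0 -7 -1" --pt "0 0 0 0 0 -7 -1"

```text
time: 3.43
tool_pos: [0.5095, -0.0318, 0.2497]
tool_rot: [-0.001, 0.122, 0.992, 0.0]
contact_force: [0.1, -0.2, -0.6]
gripper_width: 0.002
grasp_force: 0.0
```

>>> move_arm --pt "0 0 0 0 0 -7 -1" --pt "0 0 0 0 0 -7 -1" --pt "0 0 0 0 0 -4.5 -1" --pt "0 0 0 0 0 0 -1" --pt "0 0 0 0 0 0 -1"

```text
time: 3.85
tool_pos: [0.5096, -0.0318, 0.2499]
tool_rot: [-0.0, -0.035, 0.999, 0.0]
contact_force: [0.1, 0.0, 1.0]
gripper_width: -0.0
grasp_force: 0.0
```

```bash
cat > st.py <<'E'
from h import *
from plant import manip
from scipy.spatial.transform import Rotation as Ro
import sys
def show(tgt=None):
    s=manip.state();q=s["tool_rot"];M=Ro.from_quat(np.r_[q[1:],q[0]]);m=M.as_matrix()
    print("t",round(s["time"],2),"pos",s["tool_pos"].round(4),"yawY",np.degrees(np.arctan2(m[1,1],m[0,1])).round(2),"z",m[:,2].round(4),"F",s["contact_force"].round(1),"w",round(s["gripper_width"],3),s["grasp_force"],"j",s["joint_pos"].round(2))
    if tgt is not None:print("delta cm",(M.inv().apply(np.array(tgt)-s["tool_pos"])*100).round(2))
    return s
if __name__=="__main__":show([float(a) for a in sys.argv[1:]] or None)
E
python3 st.py .5089 -.0308 .165
```

```text
t 3.85 pos [ 0.5096 -0.0318  0.2499] yawY 93.98 z [-7.e-04  2.e-04 -1.e+00] F [0.1 0.  1. ] w -0.0 0.0 j [-0.21 -0.23  1.87  0.    1.49 -1.85]
delta cm [0.05 0.1  8.49]
```

>>> move_arm --pt "0.05 0.1 1.5 0 0 0 -1" --pt "0 0 1.5 0 0 0 -1" --pt "0 0 1.5 0 0 0 -1" --pt "0 0 1.5 0 0 0 -1" --pt "0 0 1.5 0 0 0 -1" --pt "0 0 1 0 0 0 -1" --pt "0 0 0 0 0 0 -1"

```text
time: 4.43
tool_pos: [0.5075, -0.0305, 0.1624]
tool_rot: [-0.003, -0.035, 0.999, 0.001]
contact_force: [0.4, 0.3, 0.5]
gripper_width: 0.001
grasp_force: 0.0
```

Run:
```python
from st import *
show()
a=manip.grab_frame("top");b=manip.grab_frame("scene")
cv2.imwrite("pics/c2.png",np.hstack([crop(a,280,220,100,100,4),crop(b,238,185,100,100,4)]))
```

```text
t 4.43 pos [ 0.5075 -0.0305  0.1624] yawY 94.03 z [-0.0051  0.0011 -1.    ] F [0.4 0.3 0.5] w 0.001 0.0 j [-0.21 -0.16  1.96  0.    1.34 -1.85]
```

View pics/c2.png

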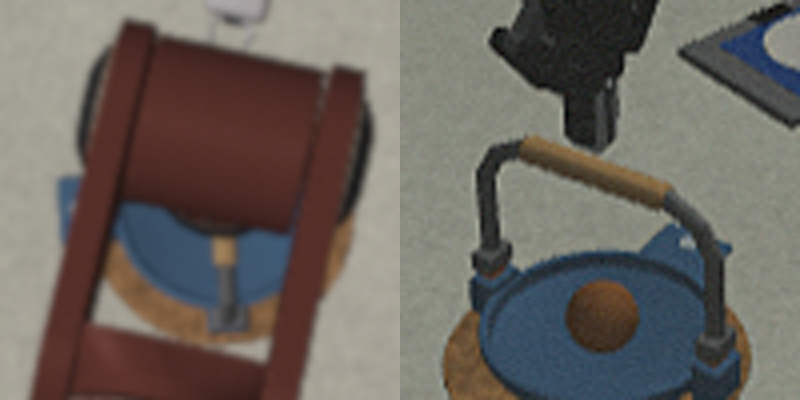

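The fingertips are at crop (590,148), just above the bar's middle at (597,170). Pressing in small steps now.

>>> move_arm --pt "0 0 0.4 0 0 0 -1" --pt "0 0 0.3 0 0 0 -1" --pt "0 0 0 0 0 0 -1"

```text
time: 4.78
tool_pos: [0.5093, -0.0309, 0.1584]
tool_rot: [0.0, -0.036, 0.999, -0.0]
contact_force: [-0.3, 0.3, -0.3]
gripper_width: -0.001
grasp_force: 0.0
```

>>> move_arm --pt "0 0 0.15 0 0 0 -1" --pt "0 0 0.0 0 0 0 -1"

```text
time: 4.95
tool_pos: [0.5093, -0.0309, 0.1569]
tool_rot: [0.0, -0.036, 0.999, -0.0]
contact_force: [0.5, -0.4, 0.0]
gripper_width: 0.001
grasp_force: 0.0
```

>>> move_arm --pt "0 0 0.15 0 0 0 -1" --pt "0 0 0.0 0 0 0 -1"

```text
time: 5.12
tool_pos: [0.5092, -0.0308, 0.1552]
tool_rot: [-0.0, -0.036, 0.999, 0.0]
contact_force: [0.0, 0.7, -0.2]
gripper_width: 0.001
grasp_force: 0.0
```

>>> move_arm --pt "0 0 0.15 0 0 0 -1" --pt "0 0 0.0 0 0 0 -1"

```text
time: 5.28
tool_pos: [0.5091, -0.0309, 0.1536]
tool_rot: [-0.0, -0.036, 0.999, 0.0]
contact_force: [0.1, -0.1, 0.0]
gripper_width: 0.0
grasp_force: 0.0
```

>>> move_arm --pt "0 0 0.15 0 0 0 -1" --pt "0 0 0.0 0 0 0 -1"

```text
time: 5.45
tool_pos: [0.5094, -0.0309, 0.1525]
tool_rot: [0.0, -0.036, 0.999, -0.0]
contact_force: [-0.0, 1.0, 1.0]
gripper_width: 0.002
grasp_force: 0.4
```

>>> move_arm --pt "0 0 0.15 0 0 0 -1" --pt "0 0 0.0 0 0 0 -1"

```text
time: 5.62
tool_pos: [0.5095, -0.0309, 0.1516]
tool_rot: [0.0, -0.036, 0.999, -0.0]
contact_force: [-1.1, 1.1, 3.7]
gripper_width: 0.001
grasp_force: 2.2
```

>>> move_arm --pt "0 0 0.15 0 0 0 -1" --pt "0 0 0.0 0 0 0 -1"

```text
time: 5.78
tool_pos: [0.5095, -0.0309, 0.1502]
tool_rot: [0.0, -0.036, 0.999, -0.0]
contact_force: [-2.3, 0.9, 5.3]
gripper_width: 0.001
grasp_force: 2.6
```

>>> move_arm --pt "0 0 0.15 0 0 0 -1" --pt "0 0 0.0 0 0 0 -1"

```text
time: 5.95
tool_pos: [0.5095, -0.031, 0.1488]
tool_rot: [0.0, -0.036, 0.999, -0.0]
contact_force: [-2.0, 0.9, 4.8]
gripper_width: 0.004
grasp_force: 2.6
```

>>> move_arm --pt "0 0 0.15 0 0 0 -1" --pt "0 0 0.0 0 0 0 -1"

```text
time: 6.12
tool_pos: [0.5095, -0.0309, 0.1475]
tool_rot: [0.0, -0.036, 0.999, -0.0]
contact_force: [-2.5, 0.6, 6.1]
gripper_width: 0.003
grasp_force: 3.3
```

>>> move_arm --pt "0 0 0.1 0 0 0 -1" --pt "0 0 0.0 0 0 0 -1"

```text
time: 6.28
tool_pos: [0.5099, -0.031, 0.1475]
tool_rot: [0.0, -0.036, 0.999, -0.0]
contact_force: [-5.3, 0.7, 10.4]
gripper_width: 0.002
grasp_force: 5.4
```

>>> move_arm --pt "0 0 0.1 0 0 0 -1" --pt "0 0 0.0 0 0 0 -1"

```text
time: 6.45
tool_pos: [0.5103, -0.0311, 0.1476]
tool_rot: [0.001, -0.036, 0.999, -0.0]
contact_force: [-7.1, 0.8, 13.9]
gripper_width: 0.001
grasp_force: 7.4
```

>>> move_arm --pt "0.08 0 0.1 0 0 0 -1" --pt "0 0 0.0 0 0 0 -1"

```text
time: 6.62
tool_pos: [0.5099, -0.031, 0.1475]
tool_rot: [0.002, -0.036, 0.999, -0.0]
contact_force: [-6.3, 0.7, 17.6]
gripper_width: 0.0
grasp_force: 8.8
```

Run:
```python
from st import *
show()
b=manip.grab_frame("scene")
cv2.imwrite("pics/c3.png",crop(b,243,215,90,80,6))
```

```text
t 6.62 pos [ 0.5099 -0.031   0.1475] yawY 94.11 z [ 3.e-03 -4.e-04 -1.e+00] F [-6.3  0.7 17.6] w 0.0 8.79049604292959 j [-0.21 -0.14  1.97  0.    1.3  -1.85]
```

View pics/c3.png

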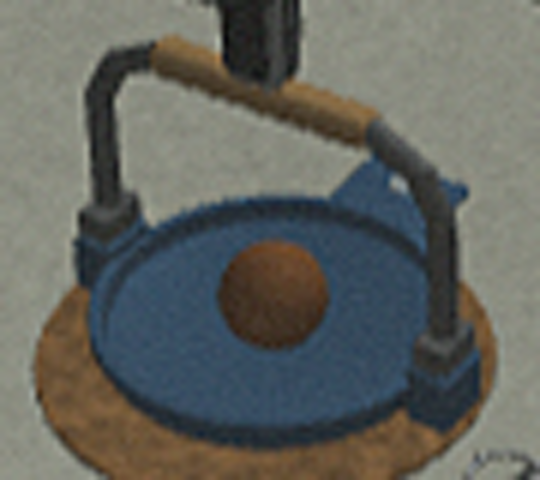

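The handle is home: no orange shows, the shoulders sit on the sockets, and there was a solid stop at 0.1475, the predicted height. Now I'll back off, open and lower to the grip.

>>> move_arm --pt "0 0 -0.5 0 0 0 -1" --pt "0 0 -1 0 0 0 -1" --pt "0 0 -1 0 0 0 -1" --pt "0 0 -0.5 0 0 0 -1" --pt "0 0 0 0 0 0 0" --pt "0 0 0 0 0 0 0" --pt "0 0 0 0 0 0 0" --pt "0 0 0 0 0 0 0"

```text
time: 7.33
tool_pos: [0.508, -0.0309, 0.1726]
tool_rot: [-0.001, -0.036, 0.999, 0.0]
contact_force: [-0.7, -0.0, 0.8]
gripper_width: 0.5
grasp_force: 0.0
```

```bash
python3 st.py .5089 -.0308 .122
```

```text
t 7.33 pos [ 0.508  -0.0309  0.1726] yawY 94.1 z [-1.2e-03  3.0e-04 -1.0e+00] F [-0.7 -0.   0.8] w 0.5 0.0 j [-0.21 -0.17  1.96 -0.    1.35 -1.85]
delta cm [-0.09 -0.    5.06]
```

>>> move_arm --pt "-0.09 0 0.8 0 0 0 0" --pt "0 0 0.8 0 0 0 0" --pt "0 0 0.8 0 0 0 0" --pt "0 0 0.8 0 0 0 0" --pt "0 0 0.8 0 0 0 0" --pt "0 0 0.7 0 0 0 0" --pt "0 0 0.35 0 0 0 0" --pt "0 0 0 0 0 0 -0.45" --pt "0 0 0 0 0 0 -0.45" --pt "0 0 0 0 0 0 -0.45"

```text
time: 8.17
tool_pos: [0.5097, -0.031, 0.1233]
tool_rot: [0.0, -0.036, 0.999, -0.0]
contact_force: [-0.7, 0.2, 0.2]
gripper_width: 0.275
grasp_force: 0.0
```

>>> move_arm --pt "0 0 0 0 0 0 -0.55" --pt "0 0 0 0 0 0 -0.55"

```text
time: 8.33
tool_pos: [0.5097, -0.0309, 0.1234]
tool_rot: [0.001, -0.036, 0.999, -0.0]
contact_force: [0.2, -0.7, -0.2]
gripper_width: 0.228
grasp_force: 0.0
```

>>> move_arm --pt "0 0 0 0 0 0 -0.61" --pt "0 0 0 0 0 0 -0.61"

```text
time: 8.5
tool_pos: [0.5095, -0.0309, 0.1231]
tool_rot: [0.0, -0.036, 0.999, -0.0]
contact_force: [-0.3, -0.0, 0.6]
gripper_width: 0.192
grasp_force: 0.0
```

>>> move_arm --pt "0 0 0 0 0 0 -0.65" --pt "0 0 0 0 0 0 -0.65"

```text
time: 8.67
tool_pos: [0.5094, -0.0308, 0.1229]
tool_rot: [0.0, -0.036, 0.999, -0.0]
contact_force: [-0.4, 0.0, 0.5]
gripper_width: 0.175
grasp_force: 0.0
```

>>> move_arm --pt "0 0 0 0 0 0 -0.7" --pt "0 0 0 0 0 0 -0.8" --pt "0 0 0 0 0 0 -1" --pt "0 0 0 0 0 0 -1" --pt "0 0 0 0 0 0 -1" --pt "0 0 0 0 0 0 -1"

```text
time: 9.17
tool_pos: [0.5095, -0.0309, 0.1231]
tool_rot: [0.0, -0.036, 0.999, -0.0]
contact_force: [-1.3, 0.0, 1.5]
gripper_width: 0.15
grasp_force: 59.5
```

Run:
```python
from st import *
s=show();print(s["ft_torque"])
```

```text
t 9.17 pos [ 0.5095 -0.0309  0.1231] yawY 94.1 z [ 5.e-04 -1.e-04 -1.e+00] F [-1.3  0.   1.5] w 0.15 59.515058398246765 j [-0.21 -0.11  1.99  0.    1.26 -1.85]
[ 0.06591478 -0.00015061 -0.03736644]
```

>>> move_arm --pt "0 0 -0.03 0 0 0 -1" --pt "0 0 -0.05 0 0 0 -1" --pt "0 0 -0.07 0 0 0 -1" --pt "0 0 -0.1 0 0 0 -1" --pt "0 0 -0.12 0 0 0 -1" --pt "0 0 -0.15 0 0 0 -1" --pt "0 0 -0.2 0 0 0 -1" --pt "0 0 -0.2 0 0 0 -1" --pt "0 0 -0.2 0 0 0 -1" --pt "0 0 -0.2 0 0 0 -1" --pt "0 0 -0.2 0 0 0 -1" --pt "0 0 -0.2 0 0 0 -1" --pt "0 0 -0.15 0 0 0 -1" --pt "0 0 -0.1 0 0 0 -1" --pt "0 0 -0.05 0 0 0 -1" --pt "0 0 0 0 0 0 -1"

```text
time: 10.5
tool_pos: [0.5094, -0.0309, 0.1431]
tool_rot: [0.0, -0.036, 0.999, -0.0]
contact_force: [-0.5, -0.1, -3.4]
gripper_width: 0.15
grasp_force: 59.0
```

Run:
```python
from st import *
s=show();print(s["ft_torque"])
a=manip.grab_frame("top");b=manip.grab_frame("scene")
cv2.imwrite("pics/c4.png",np.hstack([crop(a,280,220,100,100,4),crop(b,238,195,100,100,4)]))
```

```text
t 10.5 pos [ 0.5094 -0.0309  0.1431] yawY 94.1 z [ 2.e-04 -0.e+00 -1.e+00] F [-0.5 -0.1 -3.4] w 0.15 58.96535933017731 j [-0.21 -0.13  1.98  0.    1.3  -1.85]
[-0.03164916  0.00387841 -0.00423664]
```

View pics/c4.png

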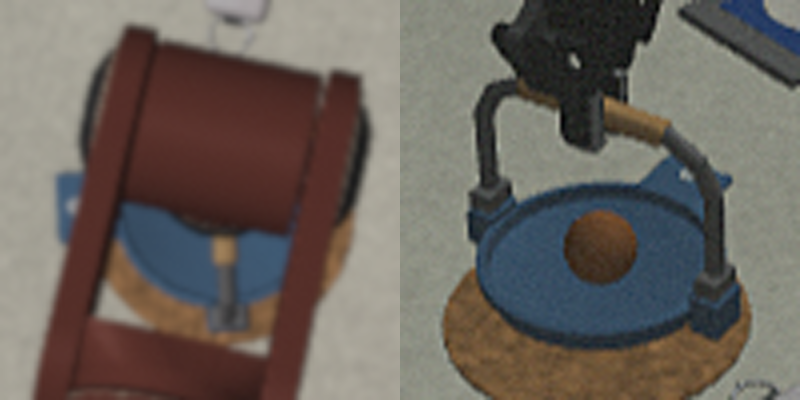

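The dish is about 2 cm clear of the mat and looks level. The handle is still seated and the ball is in the middle, at scene crop (600,247). Raising it the rest of the way.

>>> move_arm --pt "0 0 -0.05 0 0 0 -1" --pt "0 0 -0.1 0 0 0 -1" --pt "0 0 -0.15 0 0 0 -1" --pt "0 0 -0.2 0 0 0 -1" --pt "0 0 -0.25 0 0 0 -1" --pt "0 0 -0.3 0 0 0 -1" --pt "0 0 -0.3 0 0 0 -1" --pt "0 0 -0.3 0 0 0 -1" --pt "0 0 -0.3 0 0 0 -1" --pt "0 0 -0.3 0 0 0 -1" --pt "0 0 -0.3 0 0 0 -1" --pt "0 0 -0.3 0 0 0 -1" --pt "0 0 -0.3 0 0 0 -1" --pt "0 0 -0.3 0 0 0 -1" --pt "0 0 -0.3 0 0 0 -1" --pt "0 0 -0.3 0 0 0 -1" --pt "0 0 -0.3 0 0 0 -1" --pt "0 0 -0.3 0 0 0 -1" --pt "0 0 -0.3 0 0 0 -1" --pt "0 0 -0.3 0 0 0 -1"

```text
time: 12.27
tool_pos: [0.5093, -0.0309, 0.1958]
tool_rot: [-0.0, -0.036, 0.999, 0.0]
contact_force: [0.1, 0.4, -2.4]
gripper_width: 0.152
grasp_force: 59.0
```

>>> move_arm --pt "0 0 -0.3 0 0 0 -1" --pt "0 0 -0.3 0 0 0 -1" --pt "0 0 -0.3 0 0 0 -1" --pt "0 0 -0.3 0 0 0 -1" --pt "0 0 -0.3 0 0 0 -1" --pt "0 0 -0.3 0 0 0 -1" --pt "0 0 -0.3 0 0 0 -1" --pt "0 0 -0.3 0 0 0 -1" --pt "0 0 -0.25 0 0 0 -1" --pt "0 0 -0.2 0 0 0 -1" --pt "0 0 -0.15 0 0 0 -1" --pt "0 0 -0.1 0 0 0 -1" --pt "0 0 -0.05 0 0 0 -1" --pt "0 0 0 0 0 0 -1"

```text
time: 13.43
tool_pos: [0.5094, -0.0309, 0.2271]
tool_rot: [0.0, -0.036, 0.999, -0.0]
contact_force: [-0.9, -0.4, -2.7]
gripper_width: 0.149
grasp_force: 59.0
```

Run:
```python
from st import *
s=show();print(s["ft_torque"])
a=manip.grab_frame("top");b=manip.grab_frame("scene")
print(proj(b,[.5089,-.0308,.1+.004+.03]))
cv2.imwrite("pics/c5.png",np.hstack([crop(a,280,220,100,100,4),crop(b,238,155,100,100,4)]))
```

```text
t 13.43 pos [ 0.5094 -0.0309  0.2271] yawY 94.1 z [ 1.e-04 -0.e+00 -1.e+00] F [-0.9 -0.4 -2.7] w 0.149 58.96549344062805 j [-0.21 -0.21  1.9  -0.    1.45 -1.85]
[ 0.06517938 -0.04514226 -0.01795221]
[[286.85219367 225.21233178]]
```

View pics/c5.png

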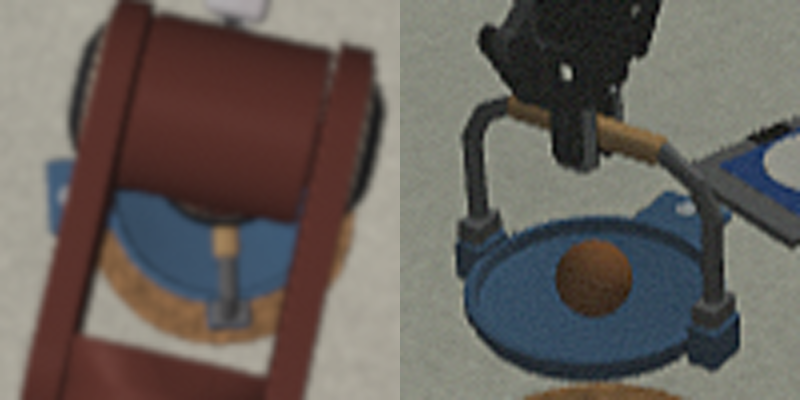

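The dish is about 10 cm up and level, with the ball in the middle at scene crop (594,278), the position predicted. Now the quarter turn.

>>> move_arm --pt "0 0 0 0 0 0.5 -1" --pt "0 0 0 0 0 1 -1" --pt "0 0 0 0 0 1.5 -1" --pt "0 0 0 0 0 2 -1" --pt "0 0 0 0 0 2.5 -1" --pt "0 0 0 0 0 2.5 -1" --pt "0 0 0 0 0 2.5 -1" --pt "0 0 0 0 0 2.5 -1" --pt "0 0 0 0 0 2.5 -1" --pt "0 0 0 0 0 2.5 -1" --pt "0 0 0 0 0 2.5 -1" --pt "0 0 0 0 0 2.5 -1" --pt "0 0 0 0 0 2.5 -1" --pt "0 0 0 0 0 2.5 -1" --pt "0 0 0 0 0 2.5 -1" --pt "0 0 0 0 0 2.5 -1" --pt "0 0 0 0 0 2.5 -1" --pt "0 0 0 0 0 2.5 -1" --pt "0 0 0 0 0 2.5 -1" --pt "0 0 0 0 0 2.5 -1"

```text
time: 15.2
tool_pos: [0.5093, -0.0309, 0.2269]
tool_rot: [-0.0, 0.351, 0.936, -0.0]
contact_force: [0.0, -0.4, -2.4]
gripper_width: 0.151
grasp_force: 59.0
```

>>> move_arm --pt "0 0 0 0 0 2.5 -1" --pt "0 0 0 0 0 2.5 -1" --pt "0 0 0 0 0 2.5 -1" --pt "0 0 0 0 0 2.5 -1" --pt "0 0 0 0 0 2.5 -1" --pt "0 0 0 0 0 2.5 -1" --pt "0 0 0 0 0 2.5 -1" --pt "0 0 0 0 0 2.5 -1" --pt "0 0 0 0 0 2.5 -1" --pt "0 0 0 0 0 2.5 -1" --pt "0 0 0 0 0 2.5 -1" --pt "0 0 0 0 0 2.5 -1" --pt "0 0 0 0 0 2.5 -1" --pt "0 0 0 0 0 2.5 -1" --pt "0 0 0 0 0 2.5 -1" --pt "0 0 0 0 0 2.5 -1" --pt "0 0 0 0 0 2.5 -1" --pt "0 0 0 0 0 2.0 -1" --pt "0 0 0 0 0 1.5 -1" --pt "0 0 0 0 0 1 -1"

```text
time: 16.87
tool_pos: [0.5093, -0.0309, 0.2269]
tool_rot: [-0.0, 0.695, 0.719, -0.0]
contact_force: [-0.3, 0.2, -3.5]
gripper_width: 0.151
grasp_force: 59.0
```

>>> move_arm --pt "0 0 0 0 0 0.6 -1" --pt "0 0 0.05 0 0 0.3 -1" --pt "0 0 0.1 0 0 0.0 -1" --pt "0 0 0.1 0 0 0 -1" --pt "0 0 0.1 0 0 0 -1" --pt "0 0 0.05 0 0 0 -1" --pt "0 0 0 0 0 0 -1" --pt "0 0 0 0 0 0 -1"

```text
time: 17.53
tool_pos: [0.5093, -0.0309, 0.2229]
tool_rot: [-0.0, 0.7, 0.714, -0.0]
contact_force: [0.6, 0.1, -3.2]
gripper_width: 0.151
grasp_force: 58.9
```

Run:
```python
from st import *
s=show();print(s["joint_vel"].round(3))
a=manip.grab_frame("top");b=manip.grab_frame("scene")
for f in(a,b):
  for X in[(.101,-.022,.0225),(.101,.022,.0225),(0,0,.028),(0,.073,.03),(0,-.073,.03)]:
    print(X,proj(f,np.array(X)+s["tool_pos"]*[1,1,0]+[0,0,s["tool_pos"][2]-.1191])[0].round(1))
cv2.imwrite("pics/c6.png",np.hstack([crop(a,290,195,100,130,4),crop(b,238,150,100,130,4)]))
```

```text
t 17.53 pos [ 0.5093 -0.0309  0.2229] yawY 1.2 z [-2.e-04  0.e+00 -1.e+00] F [ 0.6  0.1 -3.2] w 0.151 58.94236385822296 j [-0.21 -0.21  1.91  0.    1.44 -0.23]
[-0.    -0.002 -0.003 -0.004  0.001  0.001]
(0.101, -0.022, 0.0225) [345.  223.7]
(0.101, 0.022, 0.0225) [326.2 223.5]
(0, 0, 0.028) [335.1 266.5]
(0, 0.073, 0.03) [303.5 265.9]
(0, -0.073, 0.03) [366.7 266.8]
(0.101, -0.022, 0.0225) [320.  250.8]
(0.101, 0.022, 0.0225) [333.  240.1]
(0, 0, 0.028) [287.  226.2]
(0, 0.073, 0.03) [308.5 209.8]
(0, -0.073, 0.03) [263.7 242.2]
```

View pics/c6.png

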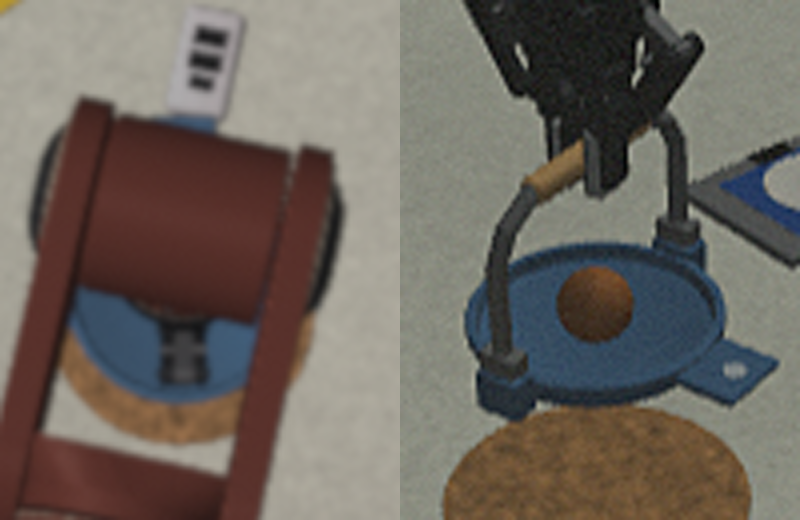

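The tab points towards the front, with corners at scene crop (735,403) and (778,362). The ball is at (595,303), as predicted for a level dish. I'll trim the last 1.2° and settle.

>>> move_arm --pt "0 0 0 0 0 0.4 -1" --pt "0 0 0 0 0 0.5 -1" --pt "0 0 0 0 0 0.3 -1" --pt "0 0 0 0 0 0 -1" --pt "0 0 0 0 0 0 -1" --pt "0 0 0 0 0 0 -1" --pt "0 0 0 0 0 0 -1" --pt "0 0 0 0 0 0 -1" --pt "0 0 0 0 0 0 -1" --pt "0 0 0 0 0 0 -1" --pt "0 0 0 0 0 0 -1" --pt "0 0 0 0 0 0 -1" --pt "0 0 0 0 0 0 -1" --pt "0 0 0 0 0 0 -1" --pt "0 0 0 0 0 0 -1" --pt "0 0 0 0 0 0 -1"

```text
time: 18.97
tool_pos: [0.5093, -0.0309, 0.223]
tool_rot: [0.0, 0.707, 0.707, 0.0]
contact_force: [-0.6, 0.3, -3.6]
gripper_width: 0.152
grasp_force: 59.0
```

Run:
```python
from st import *
s=show()
b=manip.grab_frame("scene")
cv2.imwrite("pics/c7.png",crop(b,243,160,100,100,5))
```

```text
t 18.97 pos [ 0.5093 -0.0309  0.223 ] yawY -0.0 z [ 0.  0. -1.] F [-0.6  0.3 -3.6] w 0.152 58.952009081840515 j [-0.21 -0.21  1.91  0.    1.44 -0.21]
```

View pics/c7.png

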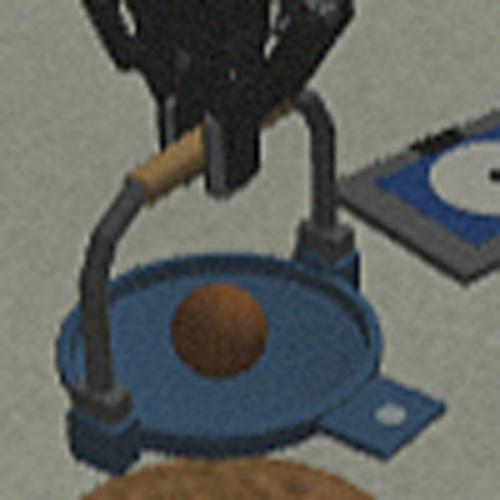

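The dish is level and steady, with the ball central at (219,330) and the tab pointing forward at (390,415). The handle is still seated.

```bash
python3 -c "
from plant import manip
print(manip.job_done())"
```

```text
the job is handed in; nothing more can be done
None
```

I seated the handle fully, lifted the dish straight up and turned it; the job was handed in with the arm holding it level about 10 cm above its mat, tab pointing straight out over the front edge and ball in the middle.

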